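# Push a well plate home in its locating nest and close the jaw on it

## Robot

A 7-joint arm with a two-finger parallel gripper is mounted at the origin on the work surface. World frame = base frame: x ahead of the robot, y to its left, z up, the work surface at z = 0. Lengths are in mm, angles in degrees, forces in N, time in s.
With the tool pointing down it reaches from about 425 to 800 mm from the base axis. Payload 8.3 kg.
Tool frame: the origin (TCP) lies midway between the tips of the shut fingers; the grasp point (between the pads) lies 19 mm behind it; z points along the fingers, y is the line along which they close (so a half turn about z gives the same grasp; the last joint's range is limited). The gripper opens to 85 mm and grips with 20 to 120 N. Pads are 22 mm wide; open, the fingers measure 114 mm over their backs; the gripper's body (76 mm by 85 mm) begins 54 mm behind the grasp point. The pads swing forward as they close: fully open they stand 13 mm farther back than shut.
Start: joints at [63.489, 21.967, 0.94, 78.501, -0.361, 79.538, -2.664], TCP at [243.306, -575.678, 231.279] pointing down, gripper open.
Joint ranges: [-169.22, 169.22], [-14.56, 117.87], [-87.37, 89.26], [10.42, 133.3], [-82.24, 262.24], [0.94, 117.77], [-172.7, 172.7]. Speed limits (degrees/s): [136.94, 136.94, 172.46, 172.46, 180, 180, 180].

## Interface

Orientations are given as [roll, pitch, yaw] about the fixed x, y, z axes, in that order (R = Rz(yaw) Ry(pitch) Rx(roll)).
In Python, from bench import manip gives the robot as it stands. The module is installed in compiled form; this text tells all that it offers.
- The arm moves only by the tool carry_out, never from a script. Its argument "targets" is a list of rows, each an object of numbers: "grip": the closure in counts, from 0 (fully open) to 255 (shut); "dx", "dy", "dz": the shift along the tool's x, y, z in m; "ax", "ay", "az": the turn, a rotation vector about the tool's x, y, z in rad. A call has 1 to 12 rows; each row shifts and turns the commanded pose from where the row before left it, along the tool's axes as they then stand; what a row does not reach is not made up. A row lasts 1/10 s, in which the tool goes at most 50 mm and 8.59 degrees, less where a joint would pass 70% of its speed; a pose out of reach is approached as far as the arm can. A call is refused whole if a number of a shift passes 0.05 or a number of a turn 0.15, either way. A call with a gripper value outside its range is refused whole. The fingers move at their own pace and stop on an object; "force" is the grip in N (left out, the last holds). Time passes only in rows, so rows that do not move let the fingers close. It gives the time, the measured TCP pose, the force, the opening and the grip force at its end, in the units of the state.
- manip.state(): the state, without advancing time (a new reading comes with each control period).
- manip.capture(name): name is "scene" or "side" or "wrist"; returns (picture, depth): 480x640x3 uint8, red, green, blue; 480x640 float32, mm along the optical axis (not along the pixel's ray), 0 where there is no reading.
- manip.get_calibration(name): a dict with "mtx" (3x3 intrinsics, pixels), "pose" (4x4, takes a point from camera to world coordinates). Camera axes: x right, y down, z forward; pixel columns grow to the right and rows downward; lengths in mm; the calibration is good to about 2 mm. The wrist camera is an equidistant fisheye: a pixel r from the principal point sees the ray r / f radians off the axis. A picture is of the moment at which its call begins: read the wrist's pose just before it. get_calibration takes no time and is no camera call; for the wrist camera it gives the pose at the moment of the call.
- manip.close_job(): hands the job in; it is judged then, once.
The state is a dict: "t": time; "qpos": joint angles; "joint_vel": joint speeds; "joint_torque": joint torques, N m; "tcp_pos": TCP position; "orientation": TCP orientation; "wrist_force": force on the tool from outside, world axes, zero at the start; "moment": the same for the moment, N m; "finger_gap": opening from 0.0 (shut) to 1.0 (fully open); "finger_force": force on a finger pad.
Only numpy, scipy, OpenCV 4.12 (cv2) and the standard library are available. Lean on these libraries where they do the work, as an engineer would, in place of code of your own. Each camera call takes 0.05 s, during which the arm holds its last target. There are 200 camera calls.

## Task

Push the low black well plate along the bench into the dark steel nest, between the fixed stop and the sliding jaw, until its long side is flush against the back rail; then push the jaw in until the plate is fully home, trapped between stop and jaw with no gap. Only push, gently, with the fingers: do not lift or tip the plate, and leave everything else, the tall well block included, where it stands.

Things in the scene. Friction and masses are not known exactly. Their poses are not given: they have to be found in the camera images.
- plate: low black well plate with 4 x 6 round grey wells, 86 (x) x 128 (y) x 20 mm high, 0.11 to 0.22 kg, loose and flat on the bench on the robot's side of the nest, turned up to 0.35 rad from it. The lowest 8 mm are the full outline; above, each side is set back 1.5 mm. Origin: centre of its underside; y along its long side, z up
- nest: dark steel nest fixed on the bench, no floor, open to its -x. Origin: where the plate's origin lies, axes parallel, when fully home. In its axes (mm): back rail 14 high, 18 deep, face at x = 43, y = -82 to 200; fixed stop arm 14 high, 18 thick, face at y = -64, x = -5 to 61. The jaw closes the +y side
- jaw (a joint): jaw's travel in m along the rail to the nest's -y; 0 fully open, starts at 0 to 0.03, 0.070 when touching a fully home plate, limit 0.09; 2 N friction, stays where left. Its face is at nest y = 134 mm minus this. Arm 16 mm thick (y), x = -35 to 43 mm, 2 to 18 mm high; its carriage on the rail (x 41 to 67, 25 mm high) reaches 45 mm outward from the face
- jaw_push (a point): centre of the outer (+y) face of the grey upright tab on the jaw's arm, 36 mm above the bench; the tab is 36 mm wide (nest x), 16 mm thick, 18 to 54 mm above the bench. Pushed to the nest's -y it closes the jaw. Axes parallel to the nest's
- deep_block: the tall black deep-well block, same 128 x 86 mm outline and well pattern as the plate but 44 mm high; stands to the right (as seen from the robot); to be left alone. Origin: centre of its underside
- jar: screw-cap specimen jar, 48 mm diameter, 55 mm high, beside the nest's fixed stop; leave alone. Origin: centre of its underside
- dropper: amber dropper bottle, 32 mm diameter, 70 mm high, behind the rail; leave alone. Origin: centre of its underside
- dish: flat round culture dish, 92 mm diameter, 15 mm high, to the left; leave alone. Origin: centre of its underside
- slide_box: closed grey slide box, 85 x 100 x 32 mm, right of the jar; leave alone. Origin: centre of its underside
- forceps: steel forceps lying flat, about 115 mm long, 8 mm high, behind the rail; leave alone. Origin: centre of its underside
- oil_pot: small capped pot, 38 mm diameter, 42 mm high, left of the jaw; leave alone. Origin: centre of its underside

How it is judged:
By the outcome, as a careful person would: the job done as asked, in the order asked, and still so for the second after the job is handed in, with the robot touching nothing.
It also fails if it takes over 72 s, if anything falls off the work surface, if the arm or the gripper's body presses on something with over 40 N, if the wrist force passes 120 N, or if a joint passes its speed limit or range.

## Working session

There is one attempt and no reset: what is moved stays moved. The work goes in short steps, Python scripts to look and compute and a tool call to move; the robot and the scene stay as the last step left them, time stands still between calls to the robot, and variables do not carry over. Pictures are saved under pics/ and viewed, at most 10 in all, crops included, and the job is handed in when it is done.

Besides the shell and the picture viewer there is one more tool, called in YAML: its name, and indented under it one key for each argument. carry_out: Moves the arm, as the interface text tells. Its arguments: {"type":"object","properties":{"targets":{"type":"array","items":{"type":"object","properties":{"grip":{"type":"number"},"dx":{"type":"number"},"dy":{"type":"number"},"dz":{"type":"number"},"ax":{"type":"number"},"ay":{"type":"number"},"az":{"type":"number"}}}},"force":{"type":"number"}},"required":["targets"]}

```bash
mkdir -p pics; python3 - <<'E'
from bench import manip
import cv2,numpy as np
print(manip.state())
for n in("scene","side"):
    p,d=manip.capture(n); cv2.imwrite(f"pics/{n}0.png",p[:,:,::-1]); np.savez(f"{n}0.npz",p=p,d=d)
    c=manip.get_calibration(n); print(n,np.round(c["mtx"],1).tolist(),np.round(c["pose"],3).tolist())
E
```

```text
{'t': 0.0, 'qpos': array([63.49048959, 22.01422968,  0.93824295, 78.5610366 , -0.36081331,
       79.53740431, -2.66579084]), 'joint_vel': array([ 0.11769513, -0.08256679, -0.02846408, -0.11306793,  0.02143452,
        0.10907827,  0.00538252]), 'joint_torque': array([ 2.27577552e-04, -6.27597213e+01,  8.44449084e-01, -3.71824801e+01,
        1.66004221e-02,  1.37871786e-02, -2.84841394e-05]), 'tcp_pos': array([ 243.09735037, -575.24680267,  230.29214353]), 'orientation': array([-1.79890179e+02,  2.09654613e-03,  2.29076751e+01]), 'wrist_force': array([ 0.29017735,  0.54674709, -1.24245769]), 'moment': array([-0.02868293, -0.01449556, -0.02818562]), 'finger_force': 0.0, 'finger_gap': 1.0008681035791005}
scene [[448.8, 0.0, 324.7], [0.0, 448.8, 236.8], [0.0, 0.0, 1.0]] [[-0.671, 0.531, -0.518, 1111.125], [0.742, 0.47, -0.479, 482.554], [-0.01, -0.705, -0.709, 742.754], [0.0, 0.0, 0.0, 1.0]]
side [[447.0, 0.0, 319.9], [0.0, 447.0, 249.0], [0.0, 0.0, 1.0]] [[-0.754, -0.32, 0.574, 103.911], [-0.657, 0.367, -0.658, 584.694], [0.0, -0.874, -0.487, 491.59], [0.0, 0.0, 0.0, 1.0]]
```

View pics/scene0.png

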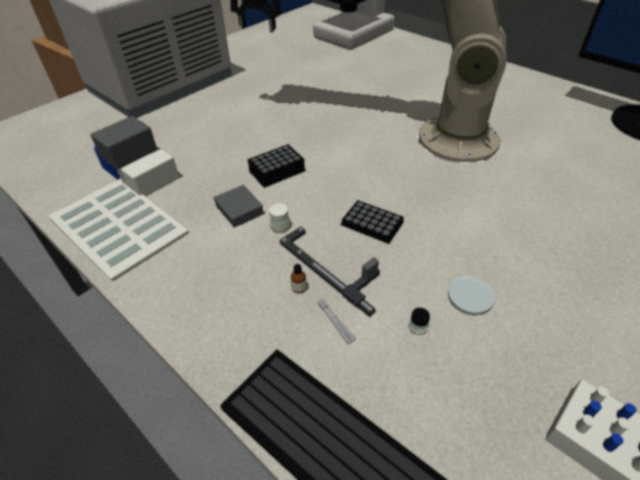

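View pics/side0.png

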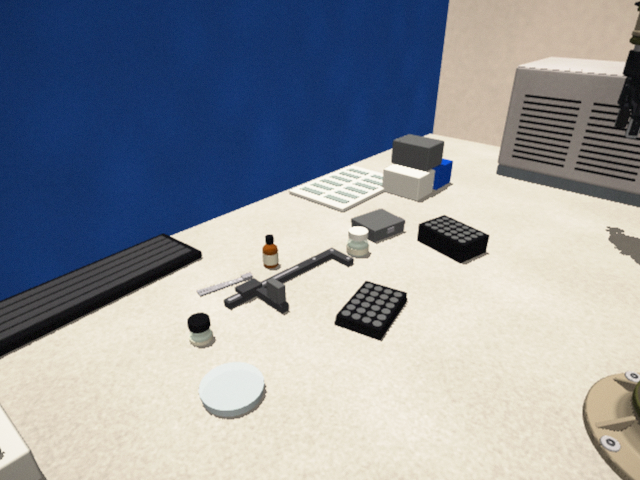

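The scene view shows the plate at (373,221), the rail from (285,240) to (370,310) and the tab at (370,268). The side view shows the plate at (372,310), the rail from (230,302) to (345,255) and the tab at (276,292).

```bash
cat > h.py <<'E'
import cv2,numpy as np
from bench import manip
def cloud(d,c):
    K,T=c["mtx"],c["pose"]; v,u=np.mgrid[0:480,0:640]
    P=np.stack([(u-K[0,2])/K[0,0]*d,(v-K[1,2])/K[1,1]*d,d],-1)
    return P@T[:3,:3].T+T[:3,3]
def ray(c,uv,z):
    K,T=c["mtx"],c["pose"]; uv=np.atleast_2d(uv)
    r=np.c_[(uv[:,0]-K[0,2])/K[0,0],(uv[:,1]-K[1,2])/K[1,1],np.ones(len(uv))]@T[:3,:3].T
    return T[:3,3]+r*((z-T[2,3])/r[:,2])[:,None]
def topdown(n,p,z,x0,x1,y0,y1,s=2):
    "orthophoto of plane z, s px/mm: col = (y1-y)*s, row=(x1-x)*s"
    c=manip.get_calibration(n);K,T=c["mtx"],c["pose"];W=np.linalg.inv(T)
    cols,rows=int((y1-y0)*s),int((x1-x0)*s)
    A=np.array([[0,-1/s,x1],[-1/s,0,y1],[0,0,z],[0,0,1]])
    return cv2.warpPerspective(p,K@W[:3]@A,(cols,rows),flags=cv2.INTER_LINEAR|cv2.WARP_INVERSE_MAP)
E
python3 - <<'E'
from h import *
for n in("scene","side"):
    f=np.load(n+"0.npz");p,d=f["p"],f["d"];c=manip.get_calibration(n);X=cloud(d,c)
    m=((p.max(2)<110)&(d>0)).astype(np.uint8)
    k,l,s,ce=cv2.connectedComponentsWithStats(m)
    for i in range(1,k):
        q=X[l==i]
        if s[i,4]<60 or s[i,4]>6000: continue
        r=cv2.minAreaRect(q[q[:,2]>np.percentile(q[:,2],40),:2].astype(np.float32))
        print(n,ce[i].round(),s[i,4],q.mean(0).round(),np.percentile(q[:,2],[5,50,95]).round(),np.round(r[0]),np.round(r[1]),round(r[2],1))
    b=X[(p.min(2)>150)&(abs(X[...,0]-550)<150)&(abs(X[...,1])<150)&(d>0)];print("bench z",np.percentile(b[:,2],[5,50,95]))
# orthophotos
a=[topdown(n,np.load(n+"0.npz")["p"],z,400,800,-250,150,1.0) for n,z in(("scene",14),("side",14))]
cv2.imwrite("pics/td.png",np.hstack(a)[:,:,::-1])
E
```

```text
scene [613. 110.] 1400 [-456.  289.    7.] [-1.  9. 15.] [-470.  294.] [321. 157.] 60.4
scene [453. 154.] 236 [89. 36.  6.] [ 0.  6. 12.] [76. 34.] [ 78. 218.] 23.4
scene [276. 165.] 1597 [ 480. -272.   34.] [ 5. 43. 46.] [ 470. -284.] [ 89. 128.] 75.3
scene [157. 178.] 871 [ 720. -465.   33.] [ 4. 33. 61.] [ 720. -466.] [ 11. 117.] 89.7
scene [239. 206.] 1256 [ 647. -228.   27.] [ 6. 32. 34.] [ 643. -239.] [100.  82.] 77.1
scene [372. 221.] 1616 [468.  42.  18.] [ 5. 20. 23.] [461.  37.] [ 84. 124.] 11.0
scene [286. 223.] 98 [ 610. -104.   21.] [-0. 19. 46.] [ 611. -104.] [25.  8.] 8.2
scene [336. 273.] 1723 [645.  80.  18.] [ 3. 15. 51.] [624.  61.] [279. 102.] 86.7
scene [147. 258.] 116 [ 880. -270.    3.] [-0.  3.  6.] [ 870. -269.] [  4. 190.] 89.7
scene [299. 278.] 306 [720.  49.  41.] [ 3. 44. 71.] [719.  46.] [22. 28.] 40.1
scene [420. 317.] 329 [636. 283.  38.] [20. 41. 44.] [632. 281.] [33. 33.] 20.2
scene [580. 449.] 890 [666. 595.  24.] [ 8. 24. 43.] [652. 578.] [145.  73.] 46.4
scene [589. 410.] 101 [627. 578.  69.] [56. 69. 80.] [627. 579.] [13.  6.] 78.6
scene [623. 41
[... 2328 characters left out ...]
 619. -216.] [125.  64.] 38.4
side [269. 239.] 65 [712.  45.  64.] [55. 65. 70.] [715.  42.] [12. 18.] 45.8
side [316. 264.] 690 [637. -14.  10.] [ 1. 11. 14.] [646.  -5.] [173.  63.] 68.0
side [260. 295.] 1122 [630. 150.  20.] [ 3. 18. 49.] [626. 149.] [ 46. 104.] 87.9
side [372. 312.] 1969 [450.  50.  16.] [ 4. 19. 21.] [459.  36.] [ 83. 127.] 11.8
side [199. 323.] 365 [625. 283.  38.] [29. 41. 43.] [630. 281.] [32. 35.] 53.4
side [633. 398.] 380 [69.  7. 41.] [17. 46. 58.] [67. 16.] [ 8. 58.] 13.2
side [603. 451.] 363 [78. 84.  7.] [ 2.  7. 11.] [85. 74.] [ 13. 103.] 41.5
side [621. 426.] 93 [70. 45. 22.] [14. 22. 31.] [69. 44.] [19.  2.] 30.6
bench z [-2.05619631 -0.59861493  1.26488462]
```

View pics/td.png

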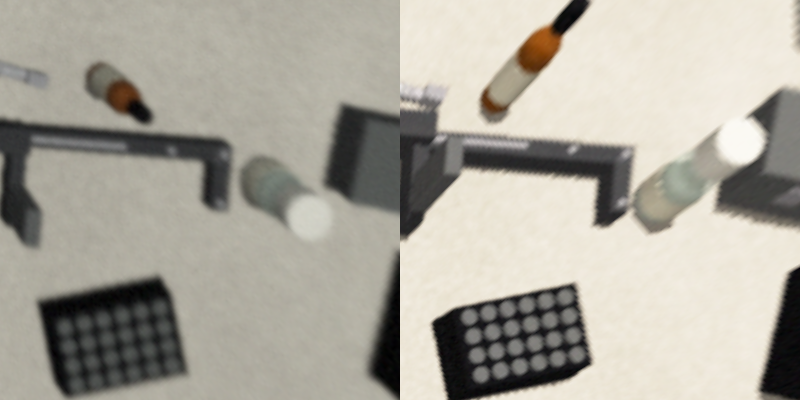

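The orthophotos (1 px/mm; x=800-row, y=150-col for the left image) show the rail at row ~140, the stop at col ~215, and the plate centre near (340,113). Next I'll fit lines to the occluding top edges.

```bash
cat >> h.py <<'E'
def edgeline(g,axis,rng,start,step,s,x1,y1,th):
    """scan from 'start' (bright bench side) by step until dark; axis 'x': for each y in rng scan x; returns fitted pts (N,2)"""
    out=[]
    for a in rng:
        b=start(a) if callable(start) else start; prev=None
        for i in range(400):
            bb=b+i*step/s
            x,y=(bb,a) if axis=='x' else (a,bb)
            r,c=(x1-x)*s,(y1-y)*s
            if not(0<=r<g.shape[0]-1 and 0<=c<g.shape[1]-1): break
            v=float(cv2.getRectSubPix(g,(1,1),(c,r))[0,0])
            if prev is not None and v<th<=prev:
                f=(prev-th)/(prev-v); e=bb-(1-f)*step/s
                out.append((e,a) if axis=='x' else (a,e)); break
            prev=v
    return np.array(out)
def fit(P):
    for _ in range(3):
        vx,vy,x,y=cv2.fitLine(P.astype(np.float32),cv2.DIST_HUBER,0,.01,.01).ravel()
        n=np.array([-vy,vx]); r=(P-[x,y])@n; P=P[abs(r)<max(1.5,2*r.std())]
    return np.array([x,y]),np.array([vx,vy]),r.std(),len(P)
def ang(v): 
    return np.degrees(np.arctan2(v[1],v[0]))%180
E
python3 - <<'E'
from h import *
x1,y1,s=800,250,3
G={}
for n in("scene","side"):
    p=np.load(n+"0.npz")["p"]
    for z in(14,20,1e-3): G[n,z]=cv2.cvtColor(topdown(n,p,z,350,800,-250,250,s),cv2.COLOR_RGB2GRAY)
    b=np.median(G[n,14]);print(n,"bench",b)
def L(name,n,z,axis,rng,start,step,th):
    P=edgeline(G[n,z],axis,rng,start,step,s,x1,y1,th)
    c,v,r,k=fit(P);print(name,n,c.round(1),"ang",ang(v).round(2),r.round(2),k);return c,v
L("rail front","scene",14,'x',np.arange(-40,90,3),625,1,90)
L("rail back","side",14,'x',np.arange(-70,60,3),lambda y:680,-1,100)
L("stop outer","scene",14,'y',np.arange(600,645,3),-92,1,90)
L("stop outer","side",14,'y',np.arange(595,640,3),-95,1,100)
L("stop tip","scene",14,'x',np.arange(-74,-60,2),575,1,90)
L("plate -x","scene",20,'x',np.arange(-10,80,4),390,1,90)
L("plate +x","side",20,'x',np.arange(-15,80,4),545,-1,100)
L("plate -y","scene",20,'y',np.arange(440,490,3),-60,1,90)
L("plate -y","side",20,'y',np.arange(440,490,3),-60,1,100)
L("plate +y base","scene",1e-3,'y',np.arange(430,490,3),140,-1,90)
L("plate +y base","side",1e-3,'y',np.arange(430,490,3),140,-1,100)
for n in("scene","side"):
    f=np.load(n+"0.npz");X=cloud(f["d"],manip.get_calibration(n)).reshape(-1,3)
    m=(f["p"].max(2).ravel()<130)&(f["d"].ravel()>0)
    q=X[m&(abs(X[:,0]-610)<55)&(abs(X[:,1]-130)<70)]
    for lo,hi in((26,49),(50,57)):
        t=q[(q[:,2]>lo)&(q[:,2]<hi)]
        if len(t)>3:r=cv2.minAreaRect(t[:,:2].astype(np.float32));print(n,"tab",lo,len(t),np.round(r,1) if 0 else r,np.percentile(t[:,0],[2,98]),np.percentile(t[:,1],[2,98]))
    t=q[(q[:,2]>22)&(q[:,2]<29)]
    print("carriage",len(t),np.percentile(t[:,0],[2,98]),np.percentile(t[:,1],[2,98]))
# other objects' clouds are clear of the path
E
```

```text
scene bench 173.0
side bench 231.0Traceback (most recent call last):
  File "<stdin>", line 11, in <module>
  File "<stdin>", line 9, in L
  File "h.py", line 27, in edgeline
    v=float(cv2.getRectSubPix(g,(1,1),(c,r))[0,0])
            ~~~~~~~~~~~~~~~~~^^^^^^^^^^^^^^^
cv2.error: OpenCV(4.12.0) :-1: error: (-5:Bad argument) in function 'getRectSubPix'
> Overload resolution failed:
>  - Can't parse 'center'. Sequence item with index 0 has a wrong type
>  - Can't parse 'center'. Sequence item with index 0 has a wrong type
```

```bash
sed -i 's/(1,1),(c,r))/(1,1),(float(c),float(r)))/' h.py
cat > m.py <<'E'
from h import *
x1,y1,s=800,250,3
G={}
for n in("scene","side"):
    p=np.load(n+"0.npz")["p"]
    for z in(14,20,1e-3): G[n,z]=cv2.cvtColor(topdown(n,p,z,350,800,-250,250,s),cv2.COLOR_RGB2GRAY)
TH={"scene":110,"side":135}
def L(name,n,z,axis,rng,start,step):
    P=edgeline(G[n,z],axis,rng,start,step,s,x1,y1,TH[n])
    if len(P)<3: print(name,n,"none");return
    c,v,r,k=fit(P);print(name,n,c.round(1),"ang",ang(v).round(2),r.round(2),k);return c,v
if __name__=="__main__":
    L("rail front","scene",14,'x',np.arange(-40,90,3),625,1)
    L("rail back","side",14,'x',np.arange(-70,60,3),685,-1)
    L("stop outer","scene",14,'y',np.arange(600,645,3),-92,1)
    L("stop outer","side",14,'y',np.arange(595,640,3),-95,1)
    L("stop tip","scene",14,'x',np.arange(-74,-60,2),575,1)
    L("plate -x","scene",20,'x',np.arange(-10,80,4),390,1)
    L("plate +x","side",20,'x',np.arange(-15,80,4),545,-1)
    L("plate -y","scene",20,'y',np.arange(440,490,3),-60,1)
    L("plate -y","side",20,'y',np.arange(440,490,3),-60,1)
    L("plate +y base","scene",1e-3,'y',np.arange(430,490,3),140,-1)
    L("plate +y base","side",1e-3,'y',np.arange(430,490,3),140,-1)
    for n in("scene","side"):
        f=np.load(n+"0.npz");X=cloud(f["d"],manip.get_calibration(n)).reshape(-1,3)
        m=(f["p"].max(2).ravel()<130)&(f["d"].ravel()>0)
        q=X[m&(abs(X[:,0]-610)<55)&(abs(X[:,1]-130)<70)]
        for lo,hi in((28,49),(50,57)):
            t=q[(q[:,2]>lo)&(q[:,2]<hi)]
            if len(t)>3:print(n,"tab",lo,len(t),cv2.minAreaRect(t[:,:2].astype(np.float32)),np.percentile(t[:,0],[2,98]).round(),np.percentile(t[:,1],[2,98]).round())
E
python3 m.py
```

```text
rail front scene [645.8  23.6] ang 85.23 0.24 44
rail back side [658.7  -4.3] ang 85.29 0.55 36
stop outer scene [618.  -78.7] ang 175.61 0.28 15
stop outer side [613.  -84.1] ang 14.7 2.88 15
stop tip scene [592. -68.] ang 108.13 0.66 7
plate -x scene [418.3  36. ] ang 101.82 0.21 23
plate +x side [502.8  28.2] ang 101.66 0.15 24
plate -y scene [459.5 -27.6] ang 11.66 0.13 17
plate -y side [465.5 -26.8] ang 11.62 0.25 17
plate +y base scene [452.8  99.4] ang 11.41 0.27 20
plate +y base side [458.5  99.1] ang 11.69 0.24 20
scene tab 28 110 ((625.1224975585938, 142.05824279785156), (78.29241943359375, 24.596471786499023), 12.571555137634277) [586. 620.] [130. 146.]
scene tab 50 105 ((602.1491088867188, 136.86624145507812), (15.582693099975586, 36.22405242919922), 84.88934326171875) [585. 619.] [130. 145.]
side tab 28 173 ((599.2369995117188, 143.80442810058594), (39.8223762512207, 13.848657608032227), 13.014913558959961) [581. 617.] [133. 147.]
side tab 50 85 ((599.0225830078125, 137.89532470703125), (16.467212677001953, 35.768821716308594), 82.29216766357422) [582. 617.] [130. 147.]
```

Measured world poses:

| Item | Position (mm) | Yaw or travel |
|---|---|---|
| Nest | (600, 5) | -4.75° |
| Plate | (460, 36) | +11.7° |
| Jaw | tab centre (600.6, 137) | travel ≈ 10 mm |

The plan is a wide two-finger push on the near long side. I'll tilt the tool a little for reach.

carry_out:
  targets:
    - {"az": 0.098, "grip": 0}
    - {"az": 0.098}
    - {"dx": 0.032, "dy": -0.03}
    - {"dx": 0.032, "dy": -0.03}
    - {"dx": 0.032, "dy": -0.03}
    - {"dx": 0.032, "dy": -0.03}
    - {"dx": 0.032, "dy": -0.03}
    - {"dx": 0.032, "dy": -0.03}
    - {"dx": 0.032, "dy": -0.03}
    - {"dx": 0.032, "dy": -0.03}
    - {"dx": 0.032, "dy": -0.03}
    - {"dz": 0}

```text
validation failed for argument at $.ta...
```

carry_out:
  targets:
    - {"dy": -0.04}
    - {"dy": -0.04}
    - {"dy": -0.04}
    - {"dy": -0.04}
    - {"dy": -0.04}
    - {"dy": -0.04}
    - {"dy": -0.035}
    - {"dz": 0}
    - {"dz": 0}

```text
validation failed for argument at $.ta...
```

carry_out:
  targets:
    - {"dx": 0, "dy": 0, "dz": 0, "ax": 0, "ay": 0, "az": 0.098, "grip": 0}
    - {"dx": 0, "dy": 0, "dz": 0, "ax": 0, "ay": 0, "az": 0.098, "grip": 0}
    - {"dx": 0.032, "dy": -0.03, "dz": 0, "ax": 0, "ay": 0, "az": 0, "grip": 0}
    - {"dx": 0.032, "dy": -0.03, "dz": 0, "ax": 0, "ay": 0, "az": 0, "grip": 0}
    - {"dx": 0.032, "dy": -0.03, "dz": 0, "ax": 0, "ay": 0, "az": 0, "grip": 0}
    - {"dx": 0.032, "dy": -0.03, "dz": 0, "ax": 0, "ay": 0, "az": 0, "grip": 0}
    - {"dx": 0.032, "dy": -0.03, "dz": 0, "ax": 0, "ay": 0, "az": 0, "grip": 0}
    - {"dx": 0.032, "dy": -0.03, "dz": 0, "ax": 0, "ay": 0, "az": 0, "grip": 0}
    - {"dx": 0.032, "dy": -0.03, "dz": 0, "ax": 0, "ay": 0, "az": 0, "grip": 0}
    - {"dx": 0.032, "dy": -0.03, "dz": 0, "ax": 0, "ay": 0, "az": 0, "grip": 0}
    - {"dx": 0.032, "dy": -0.03, "dz": 0, "ax": 0, "ay": 0, "az": 0, "grip": 0}
    - {"dx": 0, "dy": 0, "dz": 0, "ax": 0, "ay": 0, "az": 0, "grip": 0}

```text
t: 1.3
tcp_pos: [474.4, -245.6, 231.1]
orientation: [-179.8, -0.1, 12.3]
wrist_force: [-0.7, -0.5, 0.1]
finger_gap: 1.006
finger_force: 0.0
```

carry_out:
  targets:
    - {"dx": 0, "dy": -0.04, "dz": 0, "ax": 0, "ay": 0, "az": 0, "grip": 0}
    - {"dx": 0, "dy": -0.04, "dz": 0, "ax": 0, "ay": 0, "az": 0, "grip": 0}
    - {"dx": 0, "dy": -0.04, "dz": 0, "ax": 0, "ay": 0, "az": 0, "grip": 0}
    - {"dx": 0, "dy": -0.04, "dz": 0, "ax": 0, "ay": 0, "az": 0, "grip": 0}
    - {"dx": 0, "dy": -0.04, "dz": 0, "ax": 0, "ay": 0, "az": 0, "grip": 0}
    - {"dx": 0, "dy": -0.04, "dz": 0, "ax": 0, "ay": 0, "az": 0, "grip": 0}
    - {"dx": 0, "dy": -0.035, "dz": 0, "ax": 0, "ay": 0, "az": 0.01, "grip": 0}
    - {"dx": 0, "dy": 0, "dz": 0, "ax": 0, "ay": -0.1, "az": 0, "grip": 0}
    - {"dx": 0, "dy": 0, "dz": 0, "ax": 0, "ay": -0.1, "az": 0, "grip": 0}
    - {"dx": 0, "dy": 0, "dz": 0, "ax": 0, "ay": -0.1, "az": 0, "grip": 0}
    - {"dx": 0, "dy": 0, "dz": 0, "ax": 0, "ay": 0, "az": 0, "grip": 0}

```text
t: 2.4
tcp_pos: [415.4, 16.5, 229.2]
orientation: [-179.8, 17.6, 11.2]
wrist_force: [-0.3, 0.3, -0.9]
finger_gap: 1.0
finger_force: 0.0
```

carry_out:
  targets:
    - {"dx": -0.022, "dy": -0.01, "dz": 0.007, "ax": 0, "ay": 0, "az": 0, "grip": 0}
    - {"dx": 0.0102, "dy": 0, "dz": 0.0324, "ax": 0, "ay": 0, "az": 0, "grip": 0}
    - {"dx": 0.0102, "dy": 0, "dz": 0.0324, "ax": 0, "ay": 0, "az": 0, "grip": 0}
    - {"dx": 0.0102, "dy": 0, "dz": 0.0324, "ax": 0, "ay": 0, "az": 0, "grip": 0}
    - {"dx": 0.0102, "dy": 0, "dz": 0.0324, "ax": 0, "ay": 0, "az": 0, "grip": 0}
    - {"dx": 0.0102, "dy": 0, "dz": 0.0324, "ax": 0, "ay": 0, "az": 0, "grip": 0}
    - {"dx": 0, "dy": 0, "dz": 0, "ax": 0, "ay": 0, "az": 0, "grip": 0}
    - {"dx": 0, "dy": 0, "dz": 0, "ax": 0, "ay": 0, "az": 0, "grip": 0}

```text
t: 3.2
tcp_pos: [391.0, 21.7, 62.1]
orientation: [-180.0, 17.2, 11.1]
wrist_force: [0.1, 0.2, 0.4]
finger_gap: 0.998
finger_force: 0.0
```

carry_out:
  targets:
    - {"dx": 0.006, "dy": 0, "dz": 0.019, "ax": 0, "ay": 0, "az": 0, "grip": 0}
    - {"dx": 0.006, "dy": 0, "dz": 0.019, "ax": 0, "ay": 0, "az": 0, "grip": 0}
    - {"dx": 0.003, "dy": 0, "dz": 0.0095, "ax": 0, "ay": 0, "az": 0, "grip": 0}
    - {"dx": 0, "dy": 0, "dz": 0, "ax": 0, "ay": 0, "az": 0, "grip": 0}
    - {"dx": 0, "dy": 0, "dz": 0, "ax": 0, "ay": 0, "az": 0, "grip": 0}

```text
t: 3.7
tcp_pos: [392.4, 22.0, 12.7]
orientation: [180.0, 17.1, 11.1]
wrist_force: [-0.7, -0.5, -0.2]
finger_gap: 1.003
finger_force: 0.0
```

```bash
python3 - <<'E'
from h import *
p,d=manip.capture("side");p2,d2=manip.capture("scene")
a=cv2.resize(p[150:420,220:520],(600,540));b=cv2.resize(p2[120:300,280:480],(0,0),fx=3,fy=3)
cv2.imwrite("pics/a1.png",np.hstack([cv2.resize(p[190:400,240:500],(400,323)),cv2.resize(p2[140:320,280:480],(400,323))])[:,:,::-1])
X=cloud(d,manip.get_calibration("side")).reshape(-1,3);q=X[(abs(X[:,0]-395)<60)&(abs(X[:,1]-20)<110)&(X[:,2]>24)&(X[:,2]<60)&(d.ravel()>0)]
for lo in range(24,60,6):
    t=q[(q[:,2]>lo)&(q[:,2]<lo+6)]
    if len(t): print(lo,len(t),t.min(0).round(),t.max(0).round())
E
```

```text
24 41 [380. -21.  24.] [417.  78.  30.]
30 71 [378. -24.  30.] [420.  81.  36.]
36 84 [380. -25.  36.] [421.  82.  42.]
42 98 [381. -24.  42.] [422.  83.  48.]
48 90 [383. -25.  48.] [425.  83.  54.]
54 76 [385. -26.  54.] [425.  83.  60.]
```

View pics/a1.png

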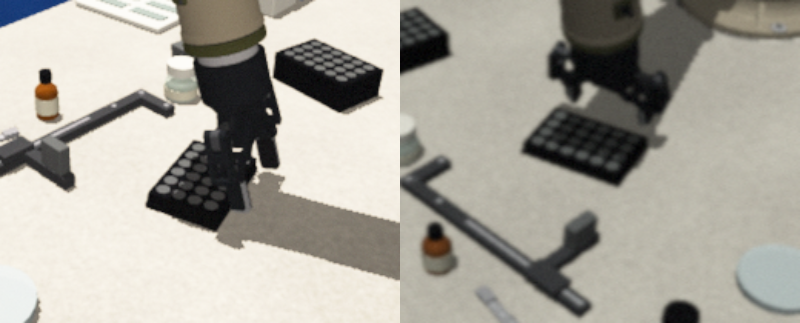

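Both fingers sit clear behind the plate's near side: in the left crop the tips are at (240,200) and (268,165). Next I lower them and advance slowly.

carry_out:
  targets:
    - {"dx": 0.0022, "dy": 0, "dz": 0.0072, "ax": 0, "ay": 0, "az": 0, "grip": 0}
    - {"dx": 0.0022, "dy": 0, "dz": 0.0072, "ax": 0, "ay": 0, "az": 0, "grip": 0}
    - {"dx": 0, "dy": 0, "dz": 0, "ax": 0, "ay": 0, "az": 0, "grip": 0}
    - {"dx": 0, "dy": 0, "dz": 0, "ax": 0, "ay": 0, "az": 0, "grip": 0}

```text
t: 4.2
tcp_pos: [391.1, 21.9, -3.9]
orientation: [-180.0, 17.2, 11.1]
wrist_force: [0.2, 0.7, -0.3]
finger_gap: 0.996
finger_force: 0.0
```

carry_out:
  targets:
    - {"dx": 0.0048, "dy": 0, "dz": -0.0015, "ax": 0, "ay": 0, "az": 0, "grip": 0}
    - {"dx": 0.0048, "dy": 0, "dz": -0.0015, "ax": 0, "ay": 0, "az": 0, "grip": 0}
    - {"dx": 0.0048, "dy": 0, "dz": -0.0015, "ax": 0, "ay": 0, "az": 0, "grip": 0}
    - {"dx": 0.0048, "dy": 0, "dz": -0.0015, "ax": 0, "ay": 0, "az": 0, "grip": 0}

```text
t: 4.6
tcp_pos: [411.7, 25.9, -3.5]
orientation: [-180.0, 17.2, 11.1]
wrist_force: [-2.0, 0.2, 0.5]
finger_gap: 1.001
finger_force: 0.7
```

carry_out:
  targets:
    - {"dx": 0.0038, "dy": 0.001, "dz": -0.0012, "ax": 0.0102, "ay": 0, "az": 0.033, "grip": 0}
    - {"dx": 0.0038, "dy": 0.001, "dz": -0.0012, "ax": 0.0102, "ay": 0, "az": 0.033, "grip": 0}
    - {"dx": 0.0038, "dy": 0.001, "dz": -0.0012, "ax": 0.0102, "ay": 0, "az": 0.033, "grip": 0}
    - {"dx": 0.0038, "dy": 0.001, "dz": -0.0012, "ax": 0.0102, "ay": 0, "az": 0.033, "grip": 0}
    - {"dx": 0.0038, "dy": 0.001, "dz": -0.0012, "ax": 0.0102, "ay": 0, "az": 0.033, "grip": 0}
    - {"dx": 0.0038, "dy": 0, "dz": -0.0012, "ax": 0.0102, "ay": 0, "az": 0.033, "grip": 0}
    - {"dx": 0.0038, "dy": 0, "dz": -0.0012, "ax": 0.0102, "ay": 0, "az": 0.033, "grip": 0}
    - {"dx": 0.0038, "dy": 0, "dz": -0.0012, "ax": 0.0102, "ay": 0, "az": 0.033, "grip": 0}
    - {"dx": 0.0038, "dy": 0, "dz": -0.0012, "ax": 0, "ay": 0, "az": 0, "grip": 0}
    - {"dx": 0.0038, "dy": 0, "dz": -0.0012, "ax": 0, "ay": 0, "az": 0, "grip": 0}

```text
t: 5.6
tcp_pos: [451.8, 22.3, -3.3]
orientation: [180.0, 17.2, -4.7]
wrist_force: [-0.4, 0.3, -0.1]
finger_gap: 1.001
finger_force: 0.3
```

```bash
cat > pl.py <<'E'
from h import *
# plate pose in nest frame from wells/top cloud + side edge
def nest(P): 
    a=np.radians(-4.75); return (np.asarray(P)[...,:2]-[599.7,5.1])@np.array([[np.cos(a),-np.sin(a)],[np.sin(a),np.cos(a)]])
import sys
for n in("scene","side"):
    p,d=manip.capture(n);X=cloud(d,manip.get_calibration(n)).reshape(-1,3)
    N=nest(X);m=(X[:,2]>16.5)&(X[:,2]<25)&(d.ravel()>0)&(abs(N[:,0]+70)<float(sys.argv[1]))&(N[:,1]>-75)&(N[:,1]<100)&(p.max(2).ravel()<140)
    t=N[m].astype(np.float32);r=cv2.minAreaRect(t);print(n,len(t),np.round(r[0],1),np.round(r[1],1),round(r[2],2))
    np.savez(n+"1.npz",p=p,d=d)
    c=p[190:400,240:500] if n=="side" else p[140:320,280:480]
    cv2.imwrite(f"pics/last_{n}.png",cv2.resize(c,(400,323))[:,:,::-1])
E
python3 pl.py 110; python3 -c "
import cv2,numpy as np;cv2.imwrite('pics/a2.png',np.hstack([cv2.imread('pics/last_side.png'),cv2.imread('pics/last_scene.png')]))"
```

```text
scene 1421 [-52.6  -1.7] [137.3 192. ] 86.32
side 964 [-100.5    6.4] [126.9 107. ] 89.76
```

View pics/a2.png

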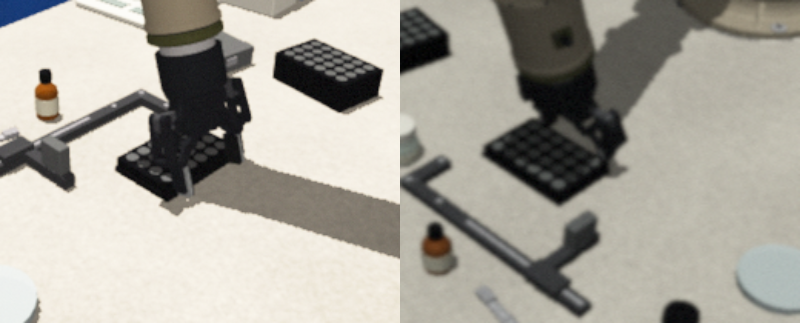

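The plate is now squared with the nest and the tips are in contact behind it. I'll untilt the tool and continue.

carry_out:
  targets:
    - {"dx": 0.003, "dy": 0, "dz": 0, "ax": 0, "ay": 0.1, "az": 0, "grip": 0}
    - {"dx": 0.003, "dy": 0, "dz": 0, "ax": 0, "ay": 0.1, "az": 0, "grip": 0}
    - {"dx": 0.003, "dy": 0, "dz": 0.001, "ax": 0, "ay": 0.1, "az": 0, "grip": 0}
    - {"dx": 0, "dy": 0, "dz": 0.002, "ax": 0, "ay": 0, "az": 0, "grip": 0}
    - {"dx": 0.004, "dy": 0, "dz": 0, "ax": 0, "ay": 0, "az": 0, "grip": 0}
    - {"dx": 0.004, "dy": 0, "dz": 0, "ax": 0, "ay": 0, "az": 0, "grip": 0}
    - {"dx": 0.004, "dy": 0, "dz": 0, "ax": 0, "ay": 0, "az": 0, "grip": 0}
    - {"dx": 0.004, "dy": 0, "dz": 0, "ax": 0, "ay": 0, "az": 0, "grip": 0}
    - {"dx": 0.004, "dy": 0, "dz": 0, "ax": 0, "ay": 0, "az": 0, "grip": 0}
    - {"dx": 0, "dy": 0, "dz": 0, "ax": 0, "ay": 0, "az": 0, "grip": 0}

```text
t: 6.7
tcp_pos: [480.9, 20.2, -8.1]
orientation: [-180.0, 0.0, -4.7]
wrist_force: [-1.5, 0.7, 2.5]
finger_gap: 1.002
finger_force: 1.4
```

carry_out:
  targets:
    - {"dx": 0.004, "dy": 0, "dz": -0.001, "ax": 0, "ay": 0, "az": 0, "grip": 0}
    - {"dx": 0.004, "dy": 0, "dz": 0, "ax": 0, "ay": 0, "az": 0, "grip": 0}
    - {"dx": 0.004, "dy": 0, "dz": 0, "ax": 0, "ay": 0, "az": 0, "grip": 0}
    - {"dx": 0.004, "dy": 0, "dz": 0, "ax": 0, "ay": 0, "az": 0, "grip": 0}
    - {"dx": 0.004, "dy": 0, "dz": 0, "ax": 0, "ay": 0, "az": 0, "grip": 0}
    - {"dx": 0.004, "dy": 0, "dz": 0, "ax": 0, "ay": 0, "az": 0, "grip": 0}
    - {"dx": 0.004, "dy": 0, "dz": 0, "ax": 0, "ay": 0, "az": 0, "grip": 0}
    - {"dx": 0.004, "dy": 0, "dz": 0, "ax": 0, "ay": 0, "az": 0, "grip": 0}
    - {"dx": 0, "dy": 0, "dz": 0, "ax": 0, "ay": 0, "az": 0, "grip": 0}
    - {"dx": 0, "dy": 0, "dz": 0, "ax": 0, "ay": 0, "az": 0, "grip": 0}

```text
t: 7.7
tcp_pos: [512.2, 17.6, -7.0]
orientation: [-180.0, -0.0, -4.7]
wrist_force: [-0.3, 0.2, -0.3]
finger_gap: 1.001
finger_force: 0.0
```

```bash
cat > np_.py <<'E'
# nest-aligned orthophoto, z plane: col=(150-y')*2.5,row=(110-x')*2.5
from h import *
def ortho(n,p,z,s=2.5,x1=90,y1=150,w=240,h=190):
    c=manip.get_calibration(n);W=np.linalg.inv(c["pose"]);a=np.radians(-4.75);ex=np.array([np.cos(a),np.sin(a)]);ey=np.array([-np.sin(a),np.cos(a)])
    M=np.zeros((4,3));M[:2,0]=-ey/s;M[:2,1]=-ex/s;M[:2,2]=np.array([599.7,5.1])+x1*ex+y1*ey;M[2,2]=z;M[3,2]=1
    return cv2.warpPerspective(p,c["mtx"]@W[:3]@M,(int(w*s),int(h*s)),flags=cv2.INTER_LINEAR|cv2.WARP_INVERSE_MAP)
if __name__=="__main__":
    import sys
    o=[]
    for n in("scene","side"):
        p,d=manip.capture(n);np.savez(n+"1.npz",p=p,d=d)
        o.append(cv2.resize(ortho(n,p,20),(400,317)))
    cv2.imwrite(sys.argv[1],np.hstack(o)[:,:,::-1])
    print({k:np.round(v,1) for k,v in manip.state().items() if k in("tcp_pos","wrist_force","t")})
E
python3 np_.py pics/a3.png
```

```text
{'t': np.float64(7.8), 'tcp_pos': array([512. ,  17.5,  -7. ]), 'wrist_force': array([0.9, 0. , 0.6])}
```

View pics/a3.png

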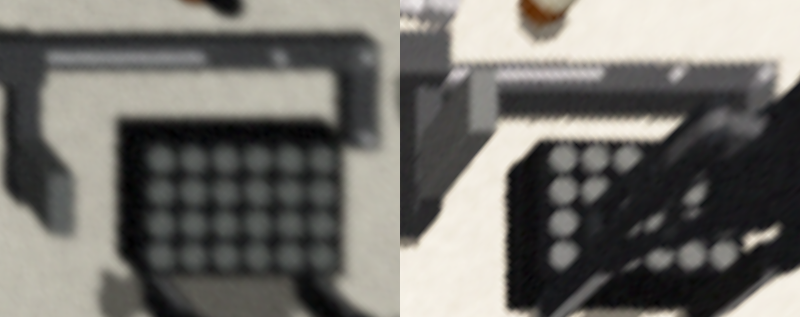

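Plate centre in the nest frame is about (-34.5, 5), aligned, with ~5 mm clear of the stop (wells at cols 158–322, rows 158–258 in the left image). I'll push on to the rail.

carry_out:
  targets:
    - {"dx": 0.004, "dy": 0, "dz": 0, "ax": 0, "ay": 0, "az": 0, "grip": 0}
    - {"dx": 0.004, "dy": 0, "dz": 0, "ax": 0, "ay": 0, "az": 0, "grip": 0}
    - {"dx": 0.004, "dy": 0, "dz": 0, "ax": 0, "ay": 0, "az": 0, "grip": 0}
    - {"dx": 0.004, "dy": 0, "dz": 0, "ax": 0, "ay": 0, "az": 0, "grip": 0}
    - {"dx": 0.004, "dy": 0, "dz": 0, "ax": 0, "ay": 0, "az": 0, "grip": 0}
    - {"dx": 0.004, "dy": 0, "dz": 0, "ax": 0, "ay": 0, "az": 0, "grip": 0}
    - {"dx": 0.003, "dy": 0, "dz": 0, "ax": 0, "ay": 0, "az": 0, "grip": 0}
    - {"dx": 0.002, "dy": 0, "dz": 0, "ax": 0, "ay": 0, "az": 0, "grip": 0}
    - {"dx": 0, "dy": 0, "dz": 0, "ax": 0, "ay": 0, "az": 0, "grip": 0}
    - {"dx": 0, "dy": 0, "dz": 0, "ax": 0, "ay": 0, "az": 0, "grip": 0}

```text
t: 8.8
tcp_pos: [541.1, 15.2, -7.0]
orientation: [-180.0, -0.0, -4.7]
wrist_force: [0.2, -0.3, -0.3]
finger_gap: 1.002
finger_force: 0.0
```

carry_out:
  targets:
    - {"dx": 0.001, "dy": 0, "dz": 0, "ax": 0, "ay": 0, "az": 0, "grip": 0}
    - {"dx": 0.001, "dy": 0, "dz": 0, "ax": 0, "ay": 0, "az": 0, "grip": 0}
    - {"dx": 0.001, "dy": 0, "dz": 0, "ax": 0, "ay": 0, "az": 0, "grip": 0}

```text
t: 9.1
tcp_pos: [543.8, 14.9, -7.1]
orientation: [180.0, 0.0, -4.7]
wrist_force: [-1.2, 0.1, 0.5]
finger_gap: 1.001
finger_force: 0.5
```

carry_out:
  targets:
    - {"dx": 0.001, "dy": 0, "dz": 0, "ax": 0, "ay": 0, "az": 0, "grip": 0}
    - {"dx": 0.001, "dy": 0, "dz": 0, "ax": 0, "ay": 0, "az": 0, "grip": 0}

```text
t: 9.3
tcp_pos: [545.9, 14.7, -7.0]
orientation: [180.0, 0.0, -4.7]
wrist_force: [-1.6, 0.3, 1.0]
finger_gap: 0.999
finger_force: 0.5
```

carry_out:
  targets:
    - {"dx": 0.001, "dy": 0, "dz": 0, "ax": 0, "ay": 0, "az": 0, "grip": 0}
    - {"dx": 0.001, "dy": 0, "dz": 0, "ax": 0, "ay": 0, "az": 0, "grip": 0}

```text
t: 9.5
tcp_pos: [547.7, 14.5, -7.1]
orientation: [180.0, 0.0, -4.7]
wrist_force: [-4.2, 0.1, 1.6]
finger_gap: 1.001
finger_force: 1.9
```

carry_out:
  targets:
    - {"dx": 0.001, "dy": 0, "dz": 0, "ax": 0, "ay": 0, "az": 0, "grip": 0}
    - {"dx": 0, "dy": 0, "dz": 0, "ax": 0, "ay": 0, "az": 0, "grip": 0}

```text
t: 9.7
tcp_pos: [547.7, 14.5, -7.3]
orientation: [180.0, 0.1, -4.7]
wrist_force: [-6.0, 0.4, 3.4]
finger_gap: 1.0
finger_force: 3.6
```

The rail is contacted. One more small push seats it.

carry_out:
  targets:
    - {"dx": 0.0015, "dy": 0, "dz": 0, "ax": 0, "ay": 0, "az": 0, "grip": 0}
    - {"dx": 0, "dy": 0, "dz": 0, "ax": 0, "ay": 0, "az": 0, "grip": 0}
    - {"dx": 0, "dy": 0, "dz": 0, "ax": 0, "ay": 0, "az": 0, "grip": 0}

```text
t: 10.0
tcp_pos: [547.8, 14.5, -7.4]
orientation: [179.9, 0.3, -4.7]
wrist_force: [-11.3, -0.1, 9.1]
finger_gap: 1.001
finger_force: 7.5
```

```bash
python3 np_.py pics/a4.png
```

```text
{'t': np.float64(10.1), 'tcp_pos': array([547.8,  14.5,  -7.4]), 'wrist_force': array([-11.9,  -0.4,   9.6])}
```

View pics/a4.png

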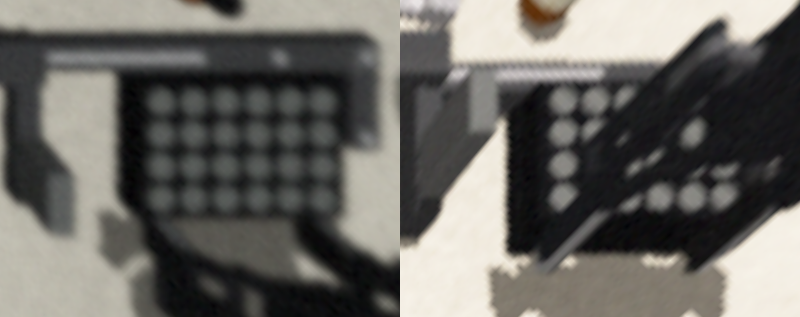

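The plate lies flush along the rail, with ~5 mm left to the stop. I'll retreat, raise and shut the gripper.

carry_out:
  targets:
    - {"dx": -0.004, "dy": 0, "dz": 0, "ax": 0, "ay": 0, "az": 0, "grip": 0}
    - {"dx": -0.01, "dy": 0, "dz": 0, "ax": 0, "ay": 0, "az": 0, "grip": 0}
    - {"dx": -0.015, "dy": 0, "dz": 0, "ax": 0, "ay": 0, "az": 0, "grip": 0}
    - {"dx": 0, "dy": 0, "dz": -0.03, "ax": 0, "ay": 0, "az": 0, "grip": 0}
    - {"dx": 0, "dy": 0, "dz": -0.04, "ax": 0, "ay": 0, "az": 0, "grip": 0}
    - {"dx": 0, "dy": 0, "dz": -0.04, "ax": 0, "ay": 0, "az": 0, "grip": 0}
    - {"dx": 0, "dy": 0, "dz": -0.04, "ax": 0, "ay": 0, "az": 0, "grip": 255}
    - {"dx": 0, "dy": 0, "dz": 0, "ax": 0, "ay": 0, "az": 0, "grip": 255}
    - {"dx": 0, "dy": 0, "dz": 0, "ax": 0, "ay": 0, "az": 0, "grip": 255}

```text
t: 11.0
tcp_pos: [522.0, 16.7, 144.0]
orientation: [180.0, -0.2, -4.7]
wrist_force: [-0.3, 0.3, 0.2]
finger_gap: 0.521
finger_force: 0.0
```

```bash
python3 -c "
from h import *
print(manip.state()['qpos'].round(1),manip.state()['tcp_pos'].round(1))
f=np.load('side0.npz');X=cloud(f['d'],manip.get_calibration('side'));print('dish',X[390,232].round())"
```

```text
[  15.7   14.5  -24.5  100.9    6.6   65.8 -105.5] [522.   16.7 144. ]
dish [493. 326.  15.]
```

carry_out:
  targets:
    - {"dx": 0, "dy": 0, "dz": 0, "ax": 0, "ay": 0, "az": -0.143, "grip": 255}
    - {"dx": 0, "dy": 0, "dz": 0, "ax": 0, "ay": 0, "az": -0.143, "grip": 255}
    - {"dx": 0, "dy": 0, "dz": 0, "ax": 0, "ay": 0, "az": -0.143, "grip": 255}
    - {"dx": 0, "dy": 0, "dz": 0, "ax": 0, "ay": 0, "az": -0.143, "grip": 255}
    - {"dx": 0, "dy": 0, "dz": 0, "ax": 0, "ay": 0, "az": -0.143, "grip": 255}
    - {"dx": 0, "dy": 0, "dz": 0, "ax": 0, "ay": 0, "az": -0.143, "grip": 255}
    - {"dx": 0, "dy": 0, "dz": 0, "ax": 0, "ay": 0, "az": -0.143, "grip": 255}
    - {"dx": 0, "dy": 0, "dz": 0, "ax": 0, "ay": 0, "az": -0.143, "grip": 255}
    - {"dx": 0, "dy": 0, "dz": 0, "ax": 0, "ay": 0, "az": -0.143, "grip": 255}
    - {"dx": 0, "dy": 0, "dz": 0, "ax": 0, "ay": 0, "az": -0.143, "grip": 255}
    - {"dx": 0, "dy": 0, "dz": 0, "ax": 0, "ay": 0, "az": -0.141, "grip": 255}
    - {"dx": 0, "dy": 0, "dz": 0, "ax": 0, "ay": 0, "az": 0, "grip": 255}

```text
t: 12.2
tcp_pos: [520.4, 16.6, 141.3]
orientation: [-179.9, -0.0, 85.4]
wrist_force: [-0.2, 0.1, -0.1]
finger_gap: 0.003
finger_force: 0.0
```

carry_out:
  targets:
    - {"dx": 0.041, "dy": 0.0175, "dz": 0, "ax": 0, "ay": 0, "az": 0, "grip": 255}
    - {"dx": 0.041, "dy": 0.0175, "dz": 0, "ax": 0, "ay": 0, "az": 0, "grip": 255}
    - {"dx": 0.041, "dy": 0.0175, "dz": 0, "ax": 0, "ay": 0, "az": 0, "grip": 255}
    - {"dx": 0.041, "dy": 0.0175, "dz": 0, "ax": 0, "ay": 0, "az": 0, "grip": 255}
    - {"dx": 0, "dy": 0, "dz": 0, "ax": 0, "ay": 0, "az": 0, "grip": 255}
    - {"dx": 0, "dy": 0, "dz": 0.035, "ax": 0, "ay": 0, "az": 0, "grip": 255}
    - {"dx": 0, "dy": 0, "dz": 0.035, "ax": 0, "ay": 0, "az": 0, "grip": 255}
    - {"dx": 0, "dy": 0, "dz": 0.025, "ax": 0, "ay": 0, "az": 0, "grip": 255}
    - {"dx": 0, "dy": 0, "dz": 0.018, "ax": 0, "ay": 0, "az": 0, "grip": 255}
    - {"dx": 0, "dy": 0, "dz": 0, "ax": 0, "ay": 0, "az": 0, "grip": 255}
    - {"dx": 0, "dy": 0, "dz": 0, "ax": 0, "ay": 0, "az": 0, "grip": 255}

```text
t: 13.3
tcp_pos: [604.3, 174.3, 29.6]
orientation: [-179.9, 0.0, 85.2]
wrist_force: [0.4, -0.2, 0.2]
finger_gap: 0.003
finger_force: 0.0
```

carry_out:
  targets:
    - {"dx": -0.004, "dy": 0, "dz": 0, "ax": 0, "ay": 0, "az": 0, "grip": 255}
    - {"dx": -0.004, "dy": 0, "dz": 0, "ax": 0, "ay": 0, "az": 0, "grip": 255}
    - {"dx": -0.004, "dy": 0, "dz": 0, "ax": 0, "ay": 0, "az": 0, "grip": 255}
    - {"dx": -0.004, "dy": 0, "dz": 0, "ax": 0, "ay": 0, "az": 0, "grip": 255}

```text
t: 13.7
tcp_pos: [603.7, 157.8, 30.6]
orientation: [179.9, 0.0, 85.2]
wrist_force: [0.5, 0.4, 0.0]
finger_gap: 0.005
finger_force: 0.0
```

carry_out:
  targets:
    - {"dx": -0.004, "dy": 0, "dz": 0, "ax": 0, "ay": 0, "az": 0, "grip": 255}
    - {"dx": -0.004, "dy": 0, "dz": 0, "ax": 0, "ay": 0, "az": 0, "grip": 255}
    - {"dx": -0.004, "dy": 0, "dz": 0, "ax": 0, "ay": 0, "az": 0, "grip": 255}
    - {"dx": -0.004, "dy": 0, "dz": 0, "ax": 0, "ay": 0, "az": 0, "grip": 255}

```text
t: 14.1
tcp_pos: [602.3, 142.7, 30.3]
orientation: [180.0, -0.0, 85.3]
wrist_force: [1.9, 3.1, 2.5]
finger_gap: 0.002
finger_force: 1.1
```

carry_out:
  targets:
    - {"dx": -0.004, "dy": 0, "dz": 0, "ax": 0, "ay": 0, "az": 0, "grip": 255}
    - {"dx": -0.004, "dy": 0, "dz": 0, "ax": 0, "ay": 0, "az": 0, "grip": 255}
    - {"dx": -0.004, "dy": 0, "dz": 0, "ax": 0, "ay": 0, "az": 0, "grip": 255}
    - {"dx": -0.004, "dy": 0, "dz": 0, "ax": 0, "ay": 0, "az": 0, "grip": 255}
    - {"dx": -0.004, "dy": 0, "dz": 0, "ax": 0, "ay": 0, "az": 0, "grip": 255}
    - {"dx": -0.004, "dy": 0, "dz": 0, "ax": 0, "ay": 0, "az": 0, "grip": 255}
    - {"dx": -0.004, "dy": 0, "dz": 0, "ax": 0, "ay": 0, "az": 0, "grip": 255}
    - {"dx": -0.004, "dy": 0, "dz": 0, "ax": 0, "ay": 0, "az": 0, "grip": 255}

```text
t: 14.9
tcp_pos: [599.5, 110.3, 30.0]
orientation: [180.0, -0.0, 85.3]
wrist_force: [1.3, 2.3, 1.2]
finger_gap: 0.004
finger_force: 1.1
```

carry_out:
  targets:
    - {"dx": -0.002, "dy": 0, "dz": 0, "ax": 0, "ay": 0, "az": 0, "grip": 255}
    - {"dx": -0.002, "dy": 0, "dz": 0, "ax": 0, "ay": 0, "az": 0, "grip": 255}
    - {"dx": -0.002, "dy": 0, "dz": 0, "ax": 0, "ay": 0, "az": 0, "grip": 255}
    - {"dx": -0.002, "dy": 0, "dz": 0, "ax": 0, "ay": 0, "az": 0, "grip": 255}

```text
t: 15.3
tcp_pos: [598.8, 102.6, 29.9]
orientation: [180.0, -0.0, 85.3]
wrist_force: [2.2, 2.2, -0.2]
finger_gap: 0.003
finger_force: 1.0
```

carry_out:
  targets:
    - {"dx": -0.001, "dy": 0, "dz": 0, "ax": 0, "ay": 0, "az": 0, "grip": 255}
    - {"dx": -0.001, "dy": 0, "dz": 0, "ax": 0, "ay": 0, "az": 0, "grip": 255}
    - {"dx": -0.001, "dy": 0, "dz": 0, "ax": 0, "ay": 0, "az": 0, "grip": 255}
    - {"dx": -0.001, "dy": 0, "dz": 0, "ax": 0, "ay": 0, "az": 0, "grip": 255}

```text
t: 15.7
tcp_pos: [598.4, 98.9, 29.9]
orientation: [180.0, -0.0, 85.3]
wrist_force: [2.9, 2.7, -1.2]
finger_gap: -0.002
finger_force: 1.3
```

carry_out:
  targets:
    - {"dx": -0.001, "dy": 0, "dz": 0, "ax": 0, "ay": 0, "az": 0, "grip": 255}
    - {"dx": -0.001, "dy": 0, "dz": 0, "ax": 0, "ay": 0, "az": 0, "grip": 255}

```text
t: 15.9
tcp_pos: [598.3, 96.7, 29.9]
orientation: [-180.0, -0.0, 85.3]
wrist_force: [2.8, 2.0, -1.2]
finger_gap: 0.0
finger_force: 1.3
```

carry_out:
  targets:
    - {"dx": -0.001, "dy": 0, "dz": 0, "ax": 0, "ay": 0, "az": 0, "grip": 255}
    - {"dx": -0.001, "dy": 0, "dz": 0, "ax": 0, "ay": 0, "az": 0, "grip": 255}

```text
t: 16.1
tcp_pos: [598.1, 94.6, 29.9]
orientation: [-180.0, -0.0, 85.3]
wrist_force: [2.0, 3.0, -0.5]
finger_gap: -0.0
finger_force: 1.3
```

carry_out:
  targets:
    - {"dx": -0.001, "dy": 0, "dz": 0, "ax": 0, "ay": 0, "az": 0, "grip": 255}
    - {"dx": -0.001, "dy": 0, "dz": 0, "ax": 0, "ay": 0, "az": 0, "grip": 255}

```text
t: 16.3
tcp_pos: [598.0, 93.7, 30.0]
orientation: [180.0, -0.1, 85.3]
wrist_force: [4.5, 8.4, -2.4]
finger_gap: 0.002
finger_force: 3.7
```

carry_out:
  targets:
    - {"dx": -0.001, "dy": 0, "dz": 0, "ax": 0, "ay": 0, "az": 0, "grip": 255}
    - {"dx": 0, "dy": 0, "dz": 0, "ax": 0, "ay": 0, "az": 0, "grip": 255}

```text
t: 16.5
tcp_pos: [598.0, 93.7, 30.0]
orientation: [180.0, -0.2, 85.4]
wrist_force: [4.2, 7.0, -3.8]
finger_gap: 0.001
finger_force: 3.8
```

Firm resistance: the plate is against the stop. I'll press a little more, then back off, rise and inspect.

carry_out:
  targets:
    - {"dx": -0.001, "dy": 0, "dz": 0, "ax": 0, "ay": 0, "az": 0, "grip": 255}
    - {"dx": -0.001, "dy": 0, "dz": 0, "ax": 0, "ay": 0, "az": 0, "grip": 255}
    - {"dx": 0, "dy": 0, "dz": 0, "ax": 0, "ay": 0, "az": 0, "grip": 255}
    - {"dx": 0, "dy": 0, "dz": 0, "ax": 0, "ay": 0, "az": 0, "grip": 255}

```text
t: 16.9
tcp_pos: [597.9, 93.6, 30.1]
orientation: [179.9, -0.3, 85.5]
wrist_force: [5.2, 12.1, -6.7]
finger_gap: 0.001
finger_force: 6.1
```

carry_out:
  targets:
    - {"dx": 0.004, "dy": 0, "dz": 0, "ax": 0, "ay": 0, "az": 0, "grip": 255}
    - {"dx": 0.015, "dy": 0, "dz": 0, "ax": 0, "ay": 0, "az": 0, "grip": 255}
    - {"dx": 0.03, "dy": 0, "dz": 0, "ax": 0, "ay": 0, "az": 0, "grip": 255}
    - {"dx": 0, "dy": 0, "dz": -0.04, "ax": 0, "ay": 0, "az": 0, "grip": 255}
    - {"dx": 0, "dy": 0, "dz": -0.05, "ax": 0, "ay": 0, "az": 0, "grip": 255}
    - {"dx": 0, "dy": 0, "dz": -0.05, "ax": 0, "ay": 0, "az": 0, "grip": 255}
    - {"dx": -0.03, "dy": -0.04, "dz": 0, "ax": 0, "ay": 0, "az": 0, "grip": 255}
    - {"dx": -0.03, "dy": -0.04, "dz": 0, "ax": 0, "ay": 0, "az": 0, "grip": 255}
    - {"dx": -0.03, "dy": -0.04, "dz": 0, "ax": 0, "ay": 0, "az": 0, "grip": 255}
    - {"dx": 0, "dy": -0.04, "dz": 0, "ax": 0, "ay": 0, "az": 0, "grip": 255}
    - {"dx": 0, "dy": 0, "dz": 0, "ax": 0, "ay": 0, "az": 0, "grip": 255}

```text
t: 18.0
tcp_pos: [429.9, 61.3, 169.3]
orientation: [-179.8, 0.3, 85.2]
wrist_force: [0.0, 1.1, -0.1]
finger_gap: -0.003
finger_force: 0.0
```

```bash
cat > fin.py <<'E'
from np_ import *
o=[]
for n in("scene","side"):
    p,d=manip.capture(n);np.savez(n+"2.npz",p=p,d=d)
    i=cv2.resize(ortho(n,p,14,s=4,x1=75,y1=95,w=190,h=145),(390,298))
    o.append(cv2.convertScaleAbs(i,alpha=1.5,beta=20))
c=np.load("side2.npz")["p"][200:360,200:410];e=np.load("scene2.npz")["p"][190:330,270:455]
r=[cv2.resize(q,(390,298),interpolation=cv2.INTER_CUBIC) for q in(e,c)]
cv2.imwrite("pics/fin.png",np.vstack([np.hstack(o),np.hstack(r)])[:,:,::-1])
E
python3 fin.py
```

```text
(no output)
```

View pics/fin.png

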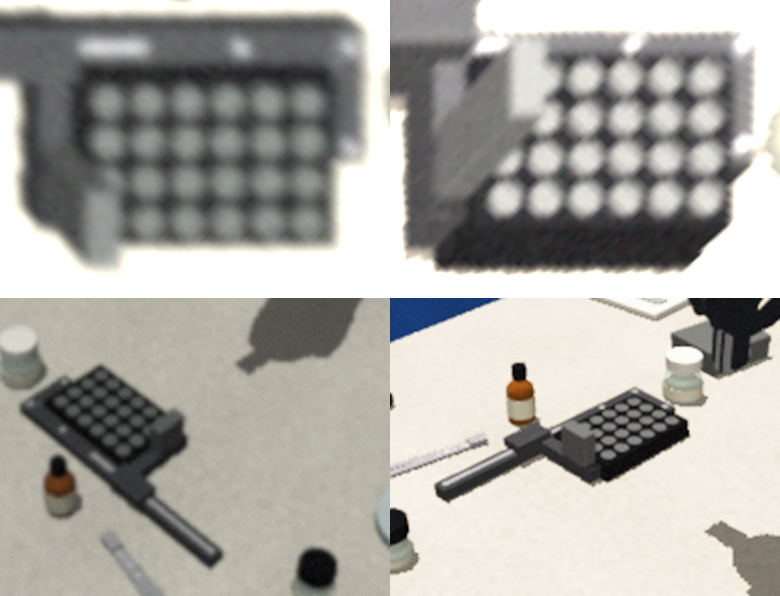

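The plate is trapped between stop and jaw along the rail, with the well rows level with it (row ~101 throughout in the top left). As a check, I'll compare well positions before and after jaw closing.

```bash
python3 - <<'E'
from np_ import *
for k in("1","2"):
    p=np.load(f"scene{k}.npz")["p"];s=6
    g=cv2.GaussianBlur(cv2.cvtColor(ortho("scene",p,20,s=s,x1=35,y1=75,w=140,h=75),cv2.COLOR_RGB2GRAY),(0,0),s*1.2)
    m=cv2.adaptiveThreshold(g,255,cv2.ADAPTIVE_THRESH_MEAN_C,cv2.THRESH_BINARY,s*21|1,-2)
    n,l,st,ce=cv2.connectedComponentsWithStats(m)
    P=np.array([(35-c[1]/s,75-c[0]/s) for c,t in zip(ce[1:],st[1:]) if 60*s*s/1>t[4]>25*s*s])
    for r in P[np.argsort(-P[:,0])][:6],:
        r=P[np.argsort(-P[:,0])][:6]; f=np.polyfit(r[:,1],r[:,0],1)
        print(k,len(P),"front row x'",r[:,0].mean().round(2),"y'",r[:,1].mean().round(2),"slope deg",np.degrees(f[0]).round(2))
E
```

```text
1 1 front row x' -37.04 y' 72.9 slope deg -14.56
2 3 front row x' -38.19 y' 8.66 slope deg 1.27<stdin>:9: RankWarning: Polyfit may be poorly conditioned
```

```bash
python3 - <<'E'
from np_ import *
s=6
o=[cv2.cvtColor(ortho("scene",np.load(f"scene{k}.npz")["p"],20,s=s,x1=60,y1=90,w=170,h=110),cv2.COLOR_RGB2GRAY) for k in"12"]
for nm,ya,yb in(("+y half",50,25),("mid",30,-10),("-y half",-15,-48)):
    r0,r1,c0,c1=int((60-32)*s),int((60+15)*s),int((90-ya)*s),int((90-yb)*s)
    R=cv2.matchTemplate(o[1][r0-20:r1+20,c0-10:c1+60],o[0][r0:r1,c0:c1],cv2.TM_CCOEFF_NORMED)
    _,v,_,q=cv2.minMaxLoc(R);print(nm,round(v,3),"dx'",round(-(q[1]-20)/s,2),"dy'",round(-(q[0]-10)/s,2))
E
```

```text
+y half 0.988 dx' 0.17 dy' -6.83
mid 0.988 dx' 0.17 dy' -6.83
-y half 0.987 dx' 0.0 dy' -7.0
```

The plate slid ~7 mm along the rail with no measurable loss of contact or rotation. I'm handing in.

```bash
python3 -c "
from bench import manip
print(manip.close_job())"
```

```text
the job is handed in; nothing more can be done
None
```

The plate was pushed flush against the back rail, then trapped between stop and jaw with no visible gap, and the job was handed in at about 18 s with the arm clear; the hand-in call gave no verdict.

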